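# Clamp the melt probe in the die block's collet

### The job

Take the melt probe out of the stand, set its shank into the open collet on top of the die block and press it gently home onto the floor of the well. Then turn the knurled nut clockwise (seen from above) until the collet grips the probe firmly, only hand-tight so that the sheath is not crushed, and let go. Leave the two plugs, the scraper and the bottle where they are.

Things in the scene. Friction and masses are not known exactly. Their poses are not given: they have to be found in the camera images.
- die_block: bronze die block of a lab extruder, 76 x 76 mm, on a fixed base plate 120 x 100 x 10 mm; origin at the centre of the plate's underside on the bench, z up; a steel barrel stub points along +x, to 136 mm out and 75 mm high. Block top at 65 mm. On the origin's z axis stands the collet gland: neck 30 mm in diameter from 65 to 77 mm height, then the nut. Beside the gland nothing stands above 75 mm.
- nut_top (a point): point on the collet's vertical axis in the plane of the nut's top face, 97 mm above the bench, where the shank enters; the nut's mouth is 23 mm in diameter, inside it the four open collet jaws. Fixed to the block.
- well_floor (a point): centre of the flat floor of the well on which the probe's tip must rest, on the collet's axis, 55 mm below nut_top; bore 14 mm in diameter. The tip is delicate: keep well under 30 N on it.
- probe: melt probe, steel, about 0.12 kg, upright in one of the stand's three holes. Origin: centre of the underside of its collar, which rests on the stand; z up. Collar 18 mm in diameter, 8 mm tall; on it the head, 24 mm in diameter, 19 mm tall; then a stub 13 mm in diameter, 5 mm tall. Shank 12 mm in diameter, 59 mm long, last 4 mm tapered to 8. Home, the collar is 4 mm above the nut, the top 36 mm.
- probe_tip (a point): end of the probe's shank, 59 mm below the probe's origin
- probe_head (a point): centre of the probe's cylindrical head, 17.5 mm above the probe's origin (so above the stand's top plate), where to grasp it; fingers must stay above the plate
- jaw0: one of four brass collet jaws (11 mm wide, 17.5 mm tall) that close evenly on the shank, 1.8 mm per rad of nut. Origin on the collet's axis at 78.5 mm height when fully open; moves along its own -x. At the start 1 to 3.2 mm clear all round, so 0.55 to 1.8 rad to first touch. Well clamped: 0.12 to 0.2 N m (17 to 28 N a jaw) over the nut's drag, 0.4 to 0.7 rad past touch; over 0.22 is too tight.
- jaw1: collet jaw like jaw0, a quarter turn further round
- jaw2: collet jaw like jaw0, a quarter turn further round
- jaw3: collet jaw like jaw0, a quarter turn further round
- seat: the small steel disc 13 mm in diameter that forms the floor of the well; origin 3 mm below its top
- stand: aluminium stand, fixed; top plate 56 x 190 x 10 mm, its top 80 mm above the bench; origin at the centre of its underside on the bench, y along the row of three 15 mm holes at y = -65, 0 and 65 mm. Probe and plugs stand in them; which is where varies.
- plug_flat: blanking plug with a flat disc head 34 mm in diameter, 10 mm tall, and a 30 mm shank; origin at the head's underside. Leave alone.
- plug_ball: blanking plug with a ball head 22 mm in diameter (top 29 mm up) and a 40 mm shank; origin at the head's underside. Leave alone.
- scraper: brass scraper with a wooden handle, 155 mm long, 13 mm high, lying on the bench; origin where handle and blade meet. Leave alone.
- reagent: amber bottle 64 mm in diameter, 120 mm tall, standing on the bench; origin at its underside. Leave alone.
- nut_grip (a point): point on the axis of the round knurled steel nut (40 mm in diameter, 77 to 97 mm above the bench), 5 mm below its top: the height to grip. Fixed to the block, does not turn. Clockwise from above tightens; the nut keeps its height and stays where left. Its own drag is a steady 0.2 N m or so, against turning either way; once the jaws meet the shank the spring-back adds some 0.03 N m per 0.1 rad.
Things that resemble listed ones, but are neither listed nor needed, are in the scene too. Leave any yellow look-alike of the probe alone.

How it is judged:
By the outcome, as a careful person would: the job done as asked, in the order asked, and still so for the second after the job is handed in, with the robot touching nothing.
It also fails if it takes over 72 s, if anything falls off the work surface, if the arm or the gripper's body presses on something with over 40 N, if the wrist force passes 120 N, or if a joint passes its speed limit or range.

### The arm

A 6-joint arm with a two-finger parallel gripper is mounted at the origin on the work surface. World frame = base frame: x ahead of the robot, y to its left, z up, the work surface at z = 0. Lengths are in m, angles in rad, forces in N, time in s.
With the tool pointing down it reaches from about 0.325 to 0.9 m from the base axis. Payload 6.1 kg.
Tool frame: the origin (TCP) lies on the front face of the gripper's body, between the roots of the fingers; the fingertips stand 70 mm ahead of it and the grasp point (between the pads) lies 51 mm ahead of it; x points along the fingers, y is the direction in which the jaws open and shut, and the axes are right-handed (so a half turn about x gives the same grasp; the last joint's range is limited). The gripper opens to 87 mm and grips with 3 to 60 N. Pads are 19 mm wide; open, the fingers measure 117 mm over their backs; the gripper's body (75 mm by 190 mm) begins 51 mm behind the grasp point.
Start: joints at [1.186, 0.22, 1.526, -0, 1.395, -0.126], TCP at [0.16, 0.604, 0.292] pointing down, gripper open.
Joint ranges: [-2.98, 2.98], [-0.91, 2.08], [0.09, 2.57], [-1.24, 4.39], [0.2, 2.65], [-2.68, 2.68]. Speed limits (rad/s): [2.57, 2.57, 3.01, 3.14, 3.14, 3.14].

### API

Orientations are given as a rotation vector (axis times angle).
In Python, from station import readout, imaging, ticket gives the robot as it stands.
- The arm moves only by the shell command python3 -m jog 'ROWS' [FORCE]. ROWS is JSON, a list of rows, each a list of 3 entries, a list of its own where there are three numbers: the opening, from 0 (shut) to 1 (fully open), then the shift along the tool's x, y, z in cm, then the turn, a rotation vector about the tool's x, y, z in degrees. A call has 1 to 20 rows; each row is the pose to reach, as a shift and turn from the pose commanded when the call began, along the tool's axes at that moment; what a row does not reach only later rows make up. A row lasts 1/10 s, in which the tool goes at most 50 mm and 8.59 degrees, less where a joint would pass 70% of its speed; a pose out of reach is approached as far as the arm can. A call with a gripper value outside its range is refused whole. The fingers move at their own pace and stop on an object; FORCE is the grip in N (left out, the last holds). Time passes only in rows, so rows that repeat a pose let the fingers close. It gives the time, the measured TCP pose, the force and the opening at its end, in the units of the state.
- readout.get_obs(): the state, without advancing time (a new reading comes with each control period).
- imaging.grab_frame(name): name is "scene" or "side" or "wrist"; returns a dict with "color" (420x560x3 uint8, blue, green, red), "depth" (420x560 float32, m along the optical axis (not along the pixel's ray), 0 where there is no reading), "camera_matrix" (3x3 intrinsics, pixels), "distortion" ([k1, k2, p1, p2, k3] as OpenCV has them; the pictures are not rectified), "origin" and "attitude" of the camera in the world. Camera axes: x right, y down, z forward; pixel columns grow to the right and rows downward; lengths in m; the calibration is good to about 2 mm. A picture is of the moment at which its call begins.
- ticket.hand_in(): hands the job in, once; it reports no verdict.
The state is a dict: "t": time; "joint_positions": joint angles; "qd": joint speeds; "tau": joint torques, N m; "eef_pos": TCP position; "orientation": TCP orientation; "ft_force": force on the tool from outside, world axes, zero at the start; "ft_torque": the same for the moment, N m; "grip_width": finger opening in m.
Only numpy, scipy, OpenCV 4.12 (cv2) and the standard library are available. Lean on these libraries where they do the work, as an engineer would, in place of code of your own. Each camera call takes 0.05 s, during which the arm holds its last target. There are 200 camera calls.

## Working session

There is one attempt and no reset: what is moved stays moved. The work goes in short steps, Python scripts to look and compute and a shell command to move; the robot and the scene stay as the last step left them, time stands still between calls to the robot, and variables do not carry over. Pictures are saved under pics/ and viewed, about 8 in all and at most 12, crops included, and the job is handed in when it is done.

```bash
ls; mkdir -p pics
cat > h.py <<'E'
import numpy as np, cv2, pickle
from scipy.spatial.transform import Rotation as R
from station import readout, imaging, ticket
def grab(n,tag=None):
    f=imaging.grab_frame(n)
    if tag: cv2.imwrite(f'pics/{tag}.png',f['color']); pickle.dump(f,open(f'pics/{tag}.pkl','wb'))
    return f
def att(f):
    a=np.array(f['attitude'],float)
    return a if a.shape==(3,3) else R.from_rotvec(a).as_matrix() if a.size==3 else R.from_quat(a).as_matrix()
def ray(f,px):
    p=cv2.undistortPoints(np.array(px,float).reshape(-1,1,2),np.array(f['camera_matrix']),np.array(f['distortion'])).reshape(-1,2)
    return np.c_[p,np.ones(len(p))]@att(f).T
def onz(f,px,z):
    d=ray(f,px);o=np.array(f['origin']);return o+d*((z-o[2])/d[:,2])[:,None]
def cloud(f):
    h,w=f['depth'].shape;u,v=np.meshgrid(np.arange(w),np.arange(h))
    d=ray(f,np.c_[u.ravel(),v.ravel()])
    return (np.array(f['origin'])+d*f['depth'].reshape(-1,1)).reshape(h,w,3)
def tri(fs,pxs):
    A=np.zeros((3,3));b=np.zeros(3)
    for f,p in zip(fs,pxs):
        d=ray(f,[p])[0];d/=np.linalg.norm(d);P=np.eye(3)-np.outer(d,d);A+=P;b+=P@np.array(f['origin'])
    return np.linalg.solve(A,b)
E
python3 - <<'E'
from h import *
s=grab('scene','scene0');d=grab('side','side0')
for f in(s,d):print(f['origin'],f['attitude'],f['camera_matrix'],f['distortion'])
cv2.imwrite('pics/a.png',cv2.resize(np.vstack([s['color'],d['color']]),None,fx=.714,fy=.714))
print(readout.get_obs())
E
```

```text
pics
[ 1.03558807 -0.43707251  0.49948727] [-2.00914937 -0.88695391  0.47503608] [[380.27655842   0.         281.67598448]
 [  0.         380.27655842 210.59022383]
 [  0.           0.           1.        ]] [-0.04666551  0.          0.          0.          0.        ]
[ 0.34761959 -0.67196615  0.71488888] [-2.30674429  0.41945328 -0.205504  ] [[407.85534708   0.         281.9628667 ]
 [  0.         407.85534708 202.59801096]
 [  0.           0.           1.        ]] [-0.02742387  0.          0.          0.          0.        ]
{'t': 0.1, 'joint_positions': array([ 1.18590751e+00,  2.21175517e-01,  1.52749006e+00,  1.02472501e-06,
        1.39471530e+00, -1.26129715e-01]), 'qd': array([-5.03188861e-05, -2.10781252e-03, -1.22638176e-04,  1.02761078e-03,
        2.18124359e-04, -5.03754132e-04]), 'tau': array([ 4.87439047e-04, -4.95948780e+01, -3.88515043e+01,  7.02387071e-02,
        5.15964883e-02, -3.74793035e-05]), 'eef_pos': array([0.1597808 , 0.60377643, 0.29123256]), 'orientation': array([ 0.20177734,  1.56168793, -0.20450109]), 'ft_force': array([-0.4293655 ,  0.09126214,  0.26034618]), 'ft_torque': array([ 0.0180031 , -0.03197827, -0.04639806]), 'grip_width': 0.08654329358935771}
```

View pics/scene0.png

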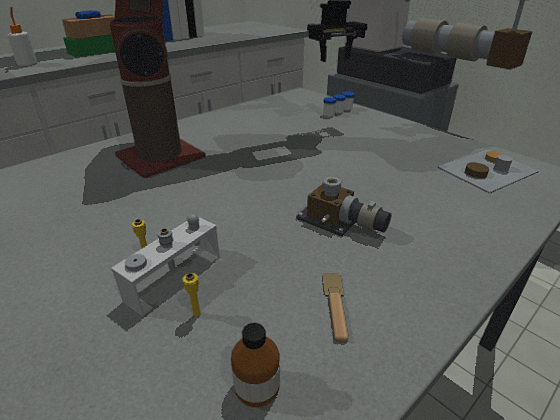

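View pics/side0.png

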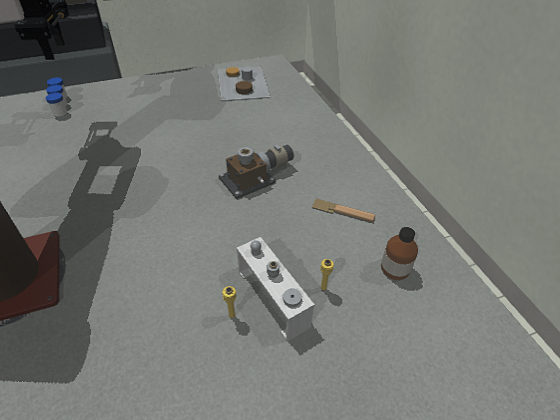

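The scene picture shows the probe in the middle hole at about (165,237), the ball plug at (194,221), the flat plug at (135,262) and the nut at (332,185). The side picture has the probe at (272,268) and the nut at (246,154). Yellow decoys stand on both sides of the stand.

```bash
python3 - <<'E'
from h import *
s=pickle.load(open('pics/scene0.pkl','rb'));d=pickle.load(open('pics/side0.pkl','rb'))
for n,a,b in [('probe top',(165,231),(272,263)),('ball',(194,217),(256,242)),('flat',(135,260),(292,296)),('nut',(332,181),(245.5,151)),('yellow front',(191,275),(327,263)),('yellow back',(139,222),(229,290)),('bottle',(254,331),(407,233))]:
    print(n,tri([s,d],[a,b]).round(4))
C=[cloud(f) for f in(s,d)]
for c,f in zip(C,(s,d)):
    p=c[f['depth']>0]
    # stand top
    for nm,lo,hi,z0,z1 in [('stand',(.3,-.45),(.75,-.02),.076,.084),('nuttop',(.3,-.1),(.75,.3),.092,.102),('blocktop',(.3,-.1),(.75,.3),.062,.068)]:
        m=(p[:,0]>lo[0])&(p[:,0]<hi[0])&(p[:,1]>lo[1])&(p[:,1]<hi[1])&(p[:,2]>z0)&(p[:,2]<z1)
        q=p[m][:,:2]
        if len(q)>5:
            r=cv2.minAreaRect(q.astype(np.float32)*1000);print(nm,len(q),q.mean(0).round(4),r)
for t,f in(('s',s),('d',d)):
    c=f['color']
    a=c[170:330,90:410] if t=='s' else c[130:340,200:430]
    cv2.imwrite(f'pics/c{t}.png',cv2.resize(a,None,fx=2.4,fy=2.4,interpolation=3))
E
python3 -c "
import cv2,numpy as np
a=cv2.imread('pics/cs.png');b=cv2.imread('pics/cd.png');print(a.shape,b.shape)"
```

```text
probe top [ 0.5106 -0.2311  0.1074]
ball [ 0.5003 -0.1675  0.102 ]
flat [ 0.5241 -0.2976  0.0876]
nut [0.5728 0.1342 0.0944]
yellow front [ 0.6166 -0.2487  0.0858]
yellow back [ 0.422  -0.2438  0.0847]
bottle [ 0.7862 -0.2573  0.116 ]
stand 1867 [ 0.5208 -0.2419] ((513.2827758789062, -240.03009033203125), (156.37322998046875, 188.02085876464844), 45.72330093383789)
nuttop 134 [0.5734 0.1322] ((573.173583984375, 132.4451141357422), (38.628780364990234, 38.284698486328125), 55.1619758605957)
blocktop 606 [0.5982 0.1313] ((614.504150390625, 145.04701232910156), (166.10037231445312, 78.82465362548828), 14.162434577941895)
stand 2025 [ 0.5087 -0.2442] ((504.4427185058594, -240.5601348876953), (157.22662353515625, 190.7355194091797), 42.45323181152344)
nuttop 128 [0.569  0.1299] ((569.2763061523438, 131.66171264648438), (38.42909240722656, 40.696083068847656), 17.52350616455078)
blocktop 515 [0.5863 0.1268] ((616.8980712890625, 138.89996337890625), (172.6754150390625, 79.8736343383789), 9.492626190185547)
(384, 768, 3) (504, 552, 3)
```

```bash
cat >> h.py <<'E'
def plan(pos,psi):
    """shift cm & turn deg in tool axes from the measured pose to TCP pos, jaw axis yaw psi (deg)"""
    o=readout.get_obs();R0=R.from_rotvec(o['orientation']).as_matrix()
    y=np.array([np.cos(np.radians(psi)),np.sin(np.radians(psi)),0]);x=np.array([0,0,-1.]);T=np.c_[x,y,np.cross(x,y)]
    print('t',o['t'],'y0',R0[:,1].round(3),'shift',(R0.T@(np.array(pos)-o['eef_pos'])*100).round(2),'turn',np.degrees(R.from_matrix(R0.T@T).as_rotvec()).round(2),'j',o['joint_positions'].round(3))
E
python3 - <<'E'
from h import *
w=grab('wrist','w0');o=readout.get_obs()
R0=R.from_rotvec(o['orientation']).as_matrix()
print('cam in tool',R0.T@(np.array(w['origin'])-o['eef_pos']),'\n',R0.T@att(w)); print(R0)
plan((.52,.13,.26),10);plan((.52,.13,.26),-170)
E
```

```text
cam in tool [-0.09265911  0.00017211 -0.08113902] 
 [[ 1.10249729e-03 -2.97214476e-01  9.54810107e-01]
 [ 9.99999189e-01  9.36015796e-04 -8.63311925e-04]
 [-6.37128540e-04  9.54810284e-01  2.97215267e-01]]
[[-5.60995395e-04  2.55927332e-01  9.66695860e-01]
 [-1.38951901e-03  9.66694880e-01 -2.55927878e-01]
 [-9.99998877e-01 -1.48681664e-03 -1.86695484e-04]]
t 0.15 y0 [ 0.256  0.967 -0.001] shift [  3.18 -36.58  46.95] turn [6.517e+01 4.000e-02 8.000e-02] j [ 1.186  0.221  1.527 -0.     1.395 -0.126]
t 0.15 y0 [ 0.256  0.967 -0.001] shift [  3.18 -36.58  46.95] turn [-1.1483e+02 -9.0000e-02  4.0000e-02] j [ 1.186  0.221  1.527 -0.     1.395 -0.126]
```

View pics/cs.png

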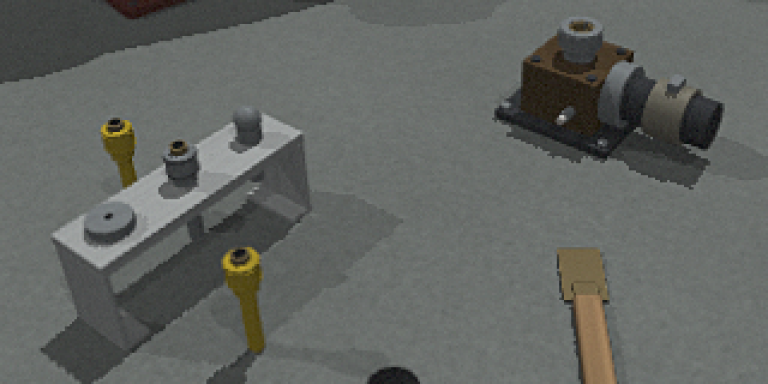

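The crop shows the probe (dark tip stub, steel head) in the middle hole at (180,160), with the flat plug at (110,220) and the ball plug at (247,122). The nut is open at (581,35). I'll fly over the nut first to measure it with the wrist camera.

```bash
python3 -m jog '[[0.6,[1,-7,10],[3,0,0]],[0.6,[2.6,-35.1,51.8],[15,0,0]],[0.6,[2.6,-35.1,51.8],[15,0,0]],[0.6,[2.6,-35.1,51.8],[15,0,0]],[0.6,[2.6,-35.1,51.8],[15,0,0]],[0.6,[2.6,-35.1,51.8],[15,0,0]],[0.6,[2.6,-35.1,51.8],[15,0,0]],[0.6,[2.6,-35.1,51.8],[15,0,0]],[0.6,[2.6,-35.1,51.8],[15,0,0]],[0.6,[2.6,-35.1,51.8],[15,0,0]],[0.6,[2.6,-35.1,51.8],[15,0,0]],[0.6,[2.6,-35.1,51.8],[15,0,0]],[0.6,[2.6,-35.1,51.8],[15,0,0]],[0.6,[2.6,-35.1,51.8],[15,0,0]],[0.6,[2.6,-35.1,51.8],[15,0,0]],[0.6,[2.6,-35.1,51.8],[15,0,0]],[0.6,[2.6,-35.1,51.8],[15,0,0]]]' 20
python3 - <<'E'
from h import *
w=grab('wrist','w1')
c=cloud(w);p=c[w['depth']>0];m=abs(p[:,2]-.097)<.004
q=p[m];print(len(q),q.mean(0),cv2.minEnclosingCircle((q[:,:2]*1000).astype(np.float32)))
print(readout.get_obs()['eef_pos'])
E
```

```text
t: 1.85
eef_pos: [0.5701, 0.1335, 0.2663]
orientation: [0.407, 1.532, -0.407]
ft_force: [-0.1, -0.1, 0.1]
grip_width: 0.0518
1513 [0.57093268 0.1334852  0.09674389] ((571.942626953125, 133.1741180419922), 20.65848159790039)
[0.57025006 0.13341696 0.26638363]
```

View pics/w1.png

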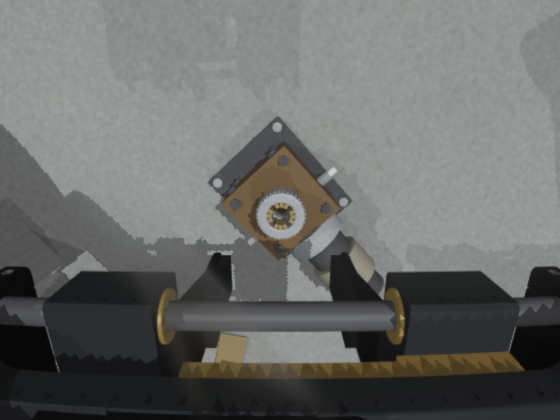

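The wrist view shows the nut at (280,215). Depth puts its top at (0.571, 0.133, 0.0967), which matches the 97 mm given. Next is the probe view.

Run:
```python
from h import *
w=pickle.load(open('pics/w1.pkl','rb'));c=cloud(w);d=w['depth']>0
p=c[d];m=(abs(p[:,2]-.0968)<.003);q=p[m];r=np.hypot(*(q[:,:2]-[.5715,.1333]).T)
import scipy.optimize as so
# outer rim by angle
th=np.arctan2(*(q[:,:2]-[.5715,.1333]).T[::-1]);k=np.digitize(th,np.linspace(-np.pi,np.pi,37))
E=np.array([q[k==i][r[k==i].argmax(),:2] for i in range(1,37) if (k==i).any()])
s=so.least_squares(lambda a:np.hypot(*(E-a[:2]).T)-a[2],[.5715,.1333,.02],loss='soft_l1',f_scale=.0005).x;print('nut',s)
plan((.511,-.231,.275),10)
```

```text
nut [0.57179651 0.13308876 0.0202718 ]
t 1.9 y0 [0.496 0.868 0.   ] shift [ -0.87 -34.58  12.93] turn [ 5.027e+01 -0.000e+00 -1.000e-02] j [ 0.095  0.146  1.66   0.     1.335 -0.957]
```

```bash
python3 -m jog '[[0.6,[-0.9,-34.6,12.9],[50.3,0,0]],[0.6,[-0.9,-34.6,12.9],[50.3,0,0]],[0.6,[-0.9,-34.6,12.9],[50.3,0,0]],[0.6,[-0.9,-34.6,12.9],[50.3,0,0]],[0.6,[-0.9,-34.6,12.9],[50.3,0,0]],[0.6,[-0.9,-34.6,12.9],[50.3,0,0]],[0.6,[-0.9,-34.6,12.9],[50.3,0,0]],[0.6,[-0.9,-34.6,12.9],[50.3,0,0]],[0.6,[-0.9,-34.6,12.9],[50.3,0,0]],[0.6,[-0.9,-34.6,12.9],[50.3,0,0]],[0.6,[-0.9,-34.6,12.9],[50.3,0,0]],[0.6,[-0.9,-34.6,12.9],[50.3,0,0]],[0.6,[-0.9,-34.6,12.9],[50.3,0,0]]]'
cat > pr.py <<'E'
from h import *
import sys
w=grab('wrist',sys.argv[1]);c=cloud(w);d=w['depth']>0;p=c[d]
print(readout.get_obs()['eef_pos'],w['origin'])
for z,t in((.107,'head'),(.112,'stub')):
    m=(abs(p[:,2]-z)<.002)&(np.hypot(*(p[:,:2]-[.511,-.231]).T)<.025);q=p[m][:,:2]
    print(t,m.sum(),q.mean(0),cv2.minEnclosingCircle((q*1000).astype(np.float32)))
m=abs(p[:,2]-.08)<.003;m&=np.hypot(*(p[:,:2]-[.511,-.231]).T)<.12
print(p[m][:,2].mean(),cv2.minAreaRect((p[m][:,:2]*1000).astype(np.float32)))
E
python3 pr.py w2
```

```text
t: 3.2
eef_pos: [0.511, -0.2308, 0.2753]
orientation: [1.08, 1.287, -1.08]
ft_force: [-1.2, -0.2, 0.3]
grip_width: 0.0525
[ 0.51096479 -0.23105806  0.2752893 ] [ 0.4977577  -0.15002899  0.36807521]
head 446 [ 0.51127713 -0.23376642] ((511.4571533203125, -234.94479370117188), 12.222172737121582)
stub 188 [ 0.51147503 -0.23477606] ((511.49932861328125, -235.15557861328125), 6.466904640197754)
0.08036433194970297 ((511.88299560546875, -233.44915771484375), (150.94879150390625, 186.08013916015625), 46.497947692871094)
```

View pics/w2.png

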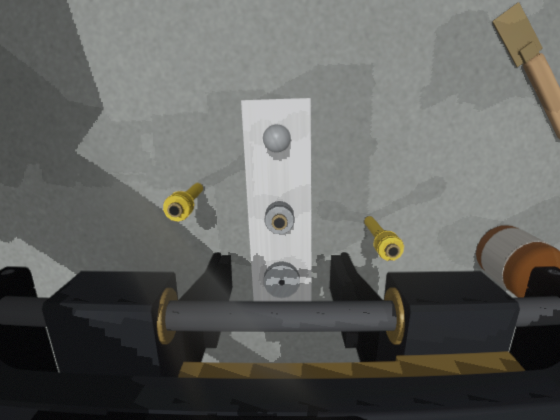

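The probe stub is at pixel (280,222), midway between the fingers. Depth puts it at (0.5115, -0.235), with the stub top at 0.112, as expected. The decoys at (180,205) and (390,245) are clear of the fingers. I'll come down to hover and measure again.

```bash
python3 - <<'E'
from h import *
plan((.5115,-.235,.195),10)
E
python3 -m jog '[[0.6,[4,0,0.2],[0,0,0]],[0.6,[8,0,0.4],[0,0,0]],[0.6,[8,0,0.4],[0,0,0]],[0.6,[8,0,0.4],[0,0,0]],[0.6,[8,0,0.4],[0,0,0]]]'
python3 pr.py w3
python3 - <<'E'
from h import *
a=pickle.load(open('pics/w2.pkl','rb'));b=pickle.load(open('pics/w3.pkl','rb'))
P=[]
for f in(a,b):
    c=cloud(f);m=(f['depth']>0)&(abs(c[...,2]-.112)<.002)&(np.hypot(c[...,0]-.5115,c[...,1]+.235)<.009)
    v,u=np.nonzero(m);(x,y),r=cv2.minEnclosingCircle(np.c_[u,v].astype(np.float32));P.append((x,y));print(x,y,r)
print(tri((a,b),P))
cv2.imwrite('pics/w3c.png',cv2.resize(b['color'][150:400,130:430],None,fx=2,fy=2))
E
```

```text
t 3.25 y0 [0.985 0.173 0.   ] shift [ 8.03 -0.02  0.4 ] turn [-0.04 -0.   -0.  ] j [-0.565  0.08   1.715  0.     1.346 -0.739]
t: 3.75
eef_pos: [0.5126, -0.2365, 0.1977]
orientation: [1.081, 1.282, -1.08]
ft_force: [-1.1, 0.5, 0.1]
grip_width: 0.0522
[ 0.51273977 -0.23662863  0.19801298] [ 0.49920937 -0.1554875   0.29032832]
head 801 [ 0.51112758 -0.23329839] ((511.4197692871094, -234.8336181640625), 12.229177474975586)
stub 370 [ 0.51141362 -0.23457443] ((511.40155029296875, -234.90399169921875), 6.659555912017822)
0.080357352297857 ((511.2974853515625, -235.36553955078125), (149.8990020751953, 188.1165771484375), 45.12529754638672)
279.0 221.73077392578125 7.985383033752441
276.870361328125 254.38888549804688 11.179681777954102
[ 0.51152458 -0.23542538  0.11024475]
```

View pics/w3c.png

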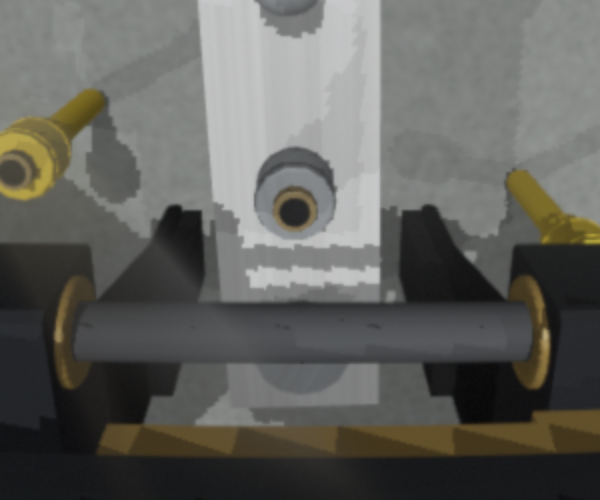

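The probe is centred between the fingers, with its stub at crop pixel (296,208). The two-view position is (0.5115, -0.235, 0.110). The TCP reading is about 2 mm off the command, so I'll let it settle and check.

```bash
python3 -m jog '[[0.6,[0,0,0],[0,0,0]],[0.6,[0,0,0],[0,0,0]],[0.6,[0,0,0],[0,0,0]],[0.6,[0,0,0],[0,0,0]]]'
python3 - <<'E'
from h import *
plan((.5115,-.235,.155),10); o=readout.get_obs();print(o['eef_pos'],o['qd'])
E
python3 pr.py w4
```

```text
t: 4.2
eef_pos: [0.5115, -0.236, 0.1956]
orientation: [1.081, 1.285, -1.081]
ft_force: [-0.2, 0.5, -0.5]
grip_width: 0.0521
t 4.2 y0 [0.985 0.171 0.   ] shift [ 4.06  0.02 -0.1 ] turn [-0.13  0.02 -0.02] j [-0.572  0.163  1.781 -0.     1.197 -0.745]
[ 0.51146334 -0.23603061  0.1955957 ] [-0.00087953  0.00301668  0.00359131 -0.00155415 -0.00260818  0.0003228 ]
[ 0.51138988 -0.23601735  0.1954432 ] [ 0.49831059 -0.15516693  0.28834247]
head 793 [ 0.51119674 -0.23332945] ((511.6129150390625, -234.9225616455078), 12.187036514282227)
stub 384 [ 0.51146039 -0.23460057] ((511.7394714355469, -234.79273986816406), 6.771327972412109)
0.08034736717118321 ((511.6404724121094, -235.6302032470703), (150.3274688720703, 188.23110961914062), 45.0911979675293)
```

```bash
python3 -m jog '[[0.6,[1.5,0,-0.1],[0,0,0]],[0.6,[3,0,-0.1],[0,0,0]],[0.6,[4.1,0,-0.1],[0,0,0]],[0.6,[4.1,0,-0.1],[0,0,0]],[0.6,[4.1,0,-0.1],[0,0,0]],[0.6,[4.1,0,-0.1],[0,0,0]],[0,[4.1,0,-0.1],[0,0,0]],[0,[4.1,0,-0.1],[0,0,0]],[0,[4.1,0,-0.1],[0,0,0]],[0,[4.1,0,-0.1],[0,0,0]],[0,[4.1,0,-0.1],[0,0,0]],[0,[4.1,0,-0.1],[0,0,0]],[0,[4.1,0,-0.1],[0,0,0]],[0,[4.1,0,-0.1],[0,0,0]]]' 30
```

```text
t: 5.65
eef_pos: [0.5112, -0.235, 0.1544]
orientation: [1.081, 1.286, -1.081]
ft_force: [-0.5, -0.1, 2.0]
grip_width: 0.0231
```

```bash
python3 -m jog '[[0,[-1.5,0,0],[0,0,0]],[0,[-4,0,0],[0,0,0]],[0,[-7,0,0],[0,0,0]],[0,[-10,0,0],[0,0,0]],[0,[-11.5,0,0],[0,0,0]],[0,[-11.5,0,0],[0,0,0]],[0,[-11.5,0,0],[0,0,0]],[0,[-11.5,0,0],[0,0,0]],[0,[-11.5,0,0],[0,0,0]]]'
python3 - <<'E'
from h import *
plan((.5718,.1331,.265),60);print(readout.get_obs()['ft_force'])
E
```

```text
t: 6.55
eef_pos: [0.5104, -0.2345, 0.2673]
orientation: [1.082, 1.289, -1.082]
ft_force: [0.6, 0.3, 0.0]
grip_width: 0.0227
t 6.55 y0 [ 0.985  0.171 -0.002] shift [  0.27  12.35 -35.16] turn [-50.13  -0.18   0.08] j [-0.571  0.091  1.719 -0.     1.335 -0.743]
[0.60077157 0.29180861 0.00516814]
```

```bash
python3 -m jog '[[0,[0,4,-10],[-9,0,0]],[0,[0,12.4,-35.2],[-50,0,0]],[0,[0,12.4,-35.2],[-50,0,0]],[0,[0,12.4,-35.2],[-50,0,0]],[0,[0,12.4,-35.2],[-50,0,0]],[0,[0,12.4,-35.2],[-50,0,0]],[0,[0,12.4,-35.2],[-50,0,0]],[0,[0,12.4,-35.2],[-50,0,0]],[0,[0,12.4,-35.2],[-50,0,0]],[0,[0,12.4,-35.2],[-50,0,0]],[0,[0,12.4,-35.2],[-50,0,0]],[0,[0,12.4,-35.2],[-50,0,0]],[0,[0,12.4,-35.2],[-50,0,0]],[0,[0,12.4,-35.2],[-50,0,0]],[0,[0,12.4,-35.2],[-50,0,0]],[0,[0,12.4,-35.2],[-50,0,0]]]'
python3 - <<'E'
from h import *
w=grab('wrist','w5');s=grab('scene','s5');d=grab('side','d5')
plan((.5718,.1331,.265),60)
c=cloud(w);p=c[w['depth']>0];
m=(p[:,2]>.09)&(p[:,2]<.1);q=p[m];q=q[np.hypot(q[:,0]-.572,q[:,1]-.133)<.03];print(len(q),q.min(0),q.max(0))
z=lambda a,f:cv2.resize(a,None,fx=f,fy=f,interpolation=3)
A=z(s['color'][110:220,290:390],4)[:,:400];B=z(d['color'][70:180,195:295],4)
cv2.imwrite('pics/v5.png',np.hstack([A,B]))
cv2.imwrite('pics/w5c.png',z(w['color'][150:400,130:430],2))
E
```

```text
t: 8.15
eef_pos: [0.573, 0.1328, 0.2693]
orientation: [0.412, 1.531, -0.412]
ft_force: [-1.1, 1.0, -1.6]
grip_width: 0.0232
t 8.3 y0 [0.502 0.865 0.   ] shift [ 0.43 -0.06 -0.11] turn [-0.13  0.   -0.  ] j [ 0.094  0.15   1.65   0.     1.341 -0.951]
1468 [0.55141742 0.11256826 0.09004086] [0.59212448 0.15345536 0.09929206]
```

View pics/v5.png

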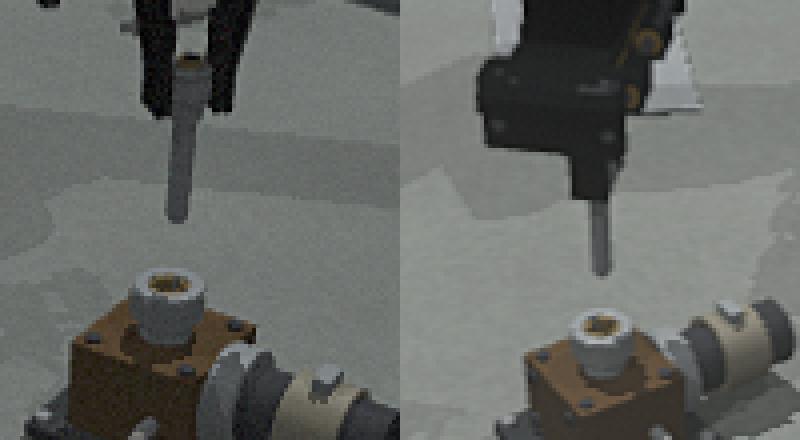

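Scene (left half) shows the shank hanging over the nut with its tip at (177,218) and the nut mouth at (168,283). Side (right half) has the tip at (601,272) and the mouth at (604,325). I'll quantify the shank axis against the nut for each camera.

```bash
cat > ax.py <<'E'
from h import *
import sys
from scipy.optimize import least_squares
def axis(f,z0,z1,tcp):
    c=cloud(f);p=c[f['depth']>0]
    m=(p[:,2]>z0)&(p[:,2]<z1)&(np.hypot(p[:,0]-tcp[0],p[:,1]-tcp[1])<.018);q=p[m];zm=(z0+z1)/2
    g=lambda a:np.hypot(q[:,0]-a[0]-a[2]*(q[:,2]-zm),q[:,1]-a[1]-a[3]*(q[:,2]-zm))-.006
    s=least_squares(g,[*tcp[:2],0,0],loss='soft_l1',f_scale=.001);return len(q),s.x,np.std(g(s.x)),q[:,2].min()
def nut(f):
    p=cloud(f)[f['depth']>0];m=(p[:,2]>.079)&(p[:,2]<.094)&(abs(np.hypot(p[:,0]-.571,p[:,1]-.133)-.02)<.006);q=p[m]
    s=least_squares(lambda a:np.hypot(q[:,0]-a[0],q[:,1]-a[1])-.02,[.571,.133],loss='soft_l1',f_scale=.001);return len(q),s.x
if __name__=='__main__':
    tcp=[float(a) for a in sys.argv[1:3]];z0,z1=float(sys.argv[3]),float(sys.argv[4])
    for n in sys.argv[5:]:
        f=pickle.load(open(f'pics/{n}.pkl','rb'));a=axis(f,z0,z1,tcp);b=nut(f)
        print(n,'shank',a[0],a[1].round(4),a[2:],'nut',b[0],b[1].round(4),'shank-nut mm',((a[1][:2]-b[1])*1000).round(2))
E
python3 ax.py .5727 .1326 .12 .185 s5 d5 w5
```

```text
s5 shank 124 [ 0.573   0.1348  0.0187 -0.0105] (np.float64(0.001043781143912282), np.float64(0.13539261461421648)) nut 117 [0.5715 0.1345] shank-nut mm [1.44 0.34]
d5 shank 75 [ 0.5737  0.1328  0.0303 -0.0529] (np.float64(0.0011156400749015535), np.float64(0.13766379650765315)) nut 78 [0.5698 0.133 ] shank-nut mm [ 3.91 -0.28]
w5 shank 468 [0.5739 0.1326 0.0013 0.0025] (np.float64(0.00019259172944212697), np.float64(0.13947675055291375)) nut 179 [0.5718 0.1331] shank-nut mm [ 2.08 -0.49]
```

```bash
python3 -m jog '[[0,[1,-0.03,-0.1],[0,0,0]],[0,[2,-0.03,-0.1],[0,0,0]],[0,[2.8,-0.03,-0.1],[0,0,0]],[0,[2.8,-0.03,-0.1],[0,0,0]],[0,[2.8,-0.03,-0.1],[0,0,0]],[0,[2.8,-0.03,-0.1],[0,0,0]],[0,[2.8,-0.03,-0.1],[0,0,0]],[0,[2.8,-0.03,-0.1],[0,0,0]]]'
python3 - <<'E'
from h import *
for n,t in(('wrist','w6'),('scene','s6'),('side','d6')):grab(n,t)
o=readout.get_obs();print(o['eef_pos'],o['ft_force'],o['ft_torque'])
E
python3 ax.py .5718 .1331 .112 .160 s6 d6 w6
```

```text
t: 9.1
eef_pos: [0.5722, 0.1333, 0.2417]
orientation: [0.412, 1.53, -0.412]
ft_force: [-0.0, 0.5, -1.8]
grip_width: 0.023
[0.57209605 0.13330075 0.24147828] [ 0.04553165 -0.19711062 -1.0643103 ] [-0.01673664  0.00586636  0.02198137]
s6 shank 116 [ 5.724e-01  1.348e-01  8.600e-03 -3.000e-04] (np.float64(0.0009805582539055802), np.float64(0.1125638701840943)) nut 114 [0.5713 0.1347] shank-nut mm [1.05 0.16]
d6 shank 67 [0.5711 0.1325 0.0009 0.0211] (np.float64(0.0013781165009414526), np.float64(0.11248814650064398)) nut 73 [0.57  0.133] shank-nut mm [ 1.18 -0.46]
w6 shank 494 [0.5732 0.1332 0.0014 0.0023] (np.float64(0.0001892557417395268), np.float64(0.1123573538603192)) nut 236 [0.5718 0.1331] shank-nut mm [1.31 0.04]
```

All three cameras agree that the shank sits about 1.2 mm too far in +x. I'll correct that and go in.

```bash
python3 -m jog '[[0,[0,-0.06,-0.1],[0,0,0]],[0,[0,-0.06,-0.1],[0,0,0]],[0,[0.6,-0.06,-0.1],[0,0,0]],[0,[1.2,-0.06,-0.1],[0,0,0]],[0,[1.8,-0.06,-0.1],[0,0,0]],[0,[2.4,-0.06,-0.1],[0,0,0]],[0,[2.4,-0.06,-0.1],[0,0,0]],[0,[2.4,-0.06,-0.1],[0,0,0]],[0,[2.4,-0.06,-0.1],[0,0,0]]]'
python3 - <<'E'
from h import *
for n,t in(('wrist','w7'),):grab(n,t)
o=readout.get_obs();print(o['eef_pos'],o['ft_force'],o['ft_torque'])
E
python3 ax.py .5718 .1331 .1 .140 w7
```

```text
t: 10.15
eef_pos: [0.571, 0.1333, 0.2175]
orientation: [0.412, 1.531, -0.412]
ft_force: [1.2, 0.5, -1.3]
grip_width: 0.0233
[0.57106242 0.1333157  0.21762171] [ 0.00361843 -0.0046284  -0.89767771] [-0.02053029  0.00093079 -0.05596506]
w7 shank 407 [0.5719 0.1332 0.0011 0.0026] (np.float64(0.00020971540017177608), np.float64(0.1003484075372198)) nut 316 [0.5718 0.1331] shank-nut mm [0.11 0.06]
```

```bash
python3 -m jog '[[0,[0.6,0,0],[0,0,0]],[0,[1.2,0,0],[0,0,0]],[0,[1.8,0,0],[0,0,0]],[0,[2.4,0,0],[0,0,0]],[0,[3,0,0],[0,0,0]],[0,[3.5,0,0],[0,0,0]],[0,[3.5,0,0],[0,0,0]],[0,[3.5,0,0],[0,0,0]],[0,[3.5,0,0],[0,0,0]],[0,[3.5,0,0],[0,0,0]]]'
python3 -c "
from h import *
o=readout.get_obs();print(o['eef_pos'],o['ft_force'],o['ft_torque'])"
```

```text
t: 11.2
eef_pos: [0.5711, 0.1333, 0.1826]
orientation: [0.412, 1.531, -0.412]
ft_force: [0.2, -0.4, -1.1]
grip_width: 0.0232
[0.57106593 0.13331214 0.18264965] [ 0.15005038 -0.35344391 -1.05967157] [-0.03987105 -0.01675114 -0.02463521]
```

```bash
python3 -m jog '[[0,[0.2,0,0],[0,0,0]],[0,[0.4,0,0],[0,0,0]],[0,[0.55,0,0],[0,0,0]],[0,[0.55,0,0],[0,0,0]],[0,[0.55,0,0],[0,0,0]],[0,[0.55,0,0],[0,0,0]]]'
python3 -m jog '[[0,[0.05,0,0],[0,0,0]],[0,[0.1,0,0],[0,0,0]],[0,[0.1,0,0],[0,0,0]],[0,[0.1,0,0],[0,0,0]]]'
python3 -m jog '[[0,[0.03,0,0],[0,0,0]],[0,[0.06,0,0],[0,0,0]],[0,[0.06,0,0],[0,0,0]],[0,[0.06,0,0],[0,0,0]]]'
```

```text
t: 11.8
eef_pos: [0.5709, 0.1333, 0.1768]
orientation: [0.412, 1.531, -0.412]
ft_force: [0.1, -1.3, -1.4]
grip_width: 0.0234
t: 12.2
eef_pos: [0.5708, 0.1333, 0.1757]
orientation: [0.412, 1.531, -0.412]
ft_force: [0.3, -0.6, -1.1]
grip_width: 0.0233
t: 12.6
eef_pos: [0.571, 0.1333, 0.1754]
orientation: [0.412, 1.531, -0.412]
ft_force: [-0.1, -1.1, 1.0]
grip_width: 0.0233
```

Contact is starting at TCP z = 0.1754, as predicted. I'll press gently.

```bash
for i in 1 2; do python3 -m jog '[[0,[0.02,0,0],[0,0,0]],[0,[0.04,0,0],[0,0,0]],[0,[0.04,0,0],[0,0,0]],[0,[0.04,0,0],[0,0,0]]]'|grep -E "force|pos"; done
```

```text
eef_pos: [0.5712, 0.1333, 0.1753]
ft_force: [-1.6, -0.9, 4.8]
eef_pos: [0.5714, 0.1332, 0.1753]
ft_force: [-1.4, -1.3, 7.0]
```

```bash
python3 -m jog '[[0.6,[0,0,0],[0,0,0]],[0.6,[0,0,0],[0,0,0]],[0.6,[0,0,0],[0,0,0]],[0.6,[0,0,0],[0,0,0]],[0.6,[0,0,0],[0,0,0]],[0.6,[0,0,0],[0,0,0]]]'
python3 - <<'E'
from h import *
o=readout.get_obs();print(o['eef_pos'],o['ft_force'],o['ft_torque'])
plan((.5718,.1331,.146),100)
w=grab('wrist','w8');s=grab('scene','s8')
for f in(w,s):
    p=cloud(f)[f['depth']>0];m=(abs(p[:,2]-.131)<.004)&(np.hypot(p[:,0]-.572,p[:,1]-.133)<.015)
    q=p[m];print(len(q),q.mean(0),cv2.minEnclosingCircle((q[:,:2]*1000).astype(np.float32)),np.percentile(q[:,2],[50,95]))
E
```

```text
t: 14.0
eef_pos: [0.5708, 0.1333, 0.1742]
orientation: [0.412, 1.531, -0.412]
ft_force: [-0.7, 0.5, -0.2]
grip_width: 0.051
[0.57075237 0.13327815 0.17415198] [-0.69929041  0.51999363 -0.16567172] [-0.00655184 -0.04087679  0.03371342]
t 14.0 y0 [ 0.502  0.865 -0.   ] shift [2.82 0.04 0.1 ] turn [-4.013e+01 -2.000e-02  0.000e+00] j [ 0.095  0.24   1.735  0.     1.167 -0.95 ]
1276 [0.56798051 0.13520552 0.12974727] ((571.2926635742188, 133.27081298828125), 11.905722618103027) [0.12864695 0.13397096]
32 [0.57310474 0.13157036 0.12960363] ((572.5609130859375, 131.86090087890625), 9.479009628295898) [0.12932174 0.13267891]
```

Head top reads 0.1286 and stub top about 0.133, so the probe is home and upright. Next I re-orient the fingers and lower them onto the nut.

```bash
python3 -m jog '[[0.6,[0,0.04,0.1],[-8,0,0]],[0.6,[0,0.04,0.1],[-16,0,0]],[0.6,[0,0.04,0.1],[-24,0,0]],[0.6,[0,0.04,0.1],[-32,0,0]],[0.6,[0,0.04,0.1],[-40,0,0]],[0.6,[0,0.04,0.1],[-40,0,0]],[0.6,[0,0.04,0.1],[-40,0,0]],[0.6,[0.7,0.04,0.1],[-40,0,0]],[0.6,[1.4,0.04,0.1],[-40,0,0]],[0.6,[2.1,0.04,0.1],[-40,0,0]],[0.6,[2.8,0.04,0.1],[-40,0,0]],[0.6,[2.8,0.04,0.1],[-40,0,0]],[0.6,[2.8,0.04,0.1],[-40,0,0]],[0.6,[2.8,0.04,0.1],[-40,0,0]],[0.6,[2.8,0.04,0.1],[-40,0,0]],[0.6,[2.8,0.04,0.1],[-40,0,0]]]'
python3 - <<'E'
from h import *
o=readout.get_obs();print(o['eef_pos'],o['ft_force'],o['ft_torque'])
plan((.5718,.1331,.146),100)
w=grab('wrist','w9');cv2.imwrite('pics/w9c.png',cv2.resize(w['color'][150:400,130:430],None,fx=2,fy=2))
E
```

```text
t: 15.7
eef_pos: [0.5721, 0.1332, 0.1467]
orientation: [-0.135, 1.566, 0.135]
ft_force: [0.6, -0.1, -0.7]
grip_width: 0.052
[0.57213662 0.13317678 0.14674942] [ 0.57905901 -0.09735188 -0.66802376] [ 0.03577473  0.01324331 -0.02623533]
t 15.7 y0 [-0.171  0.985 -0.   ] shift [ 0.07 -0.   -0.03] turn [-0.13  0.04  0.  ] j [ 0.095  0.277  1.747 -0.     1.116 -1.649]
```

View pics/w9c.png

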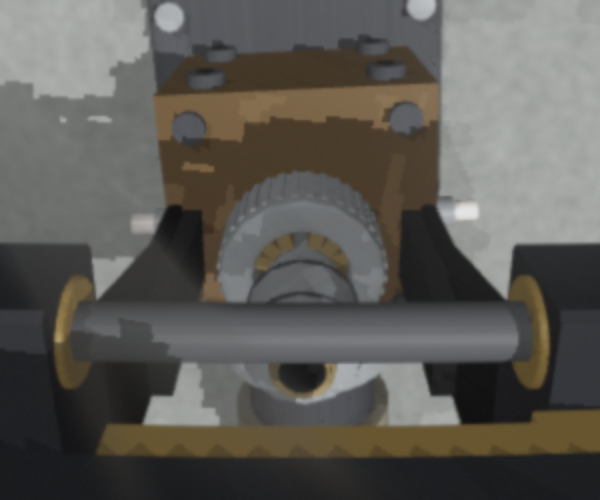

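The nut sits between the fingers, with its centre near (300,270) and even gaps on both sides. I'll close on it and take a torque baseline.

```bash
cat > tq.py <<'E'
from h import *
import sys
a=[]
for i in range(int(sys.argv[1])):
    imaging.grab_frame('wrist') if i else 0
    o=readout.get_obs();a.append([*o['ft_torque'],*o['ft_force']])
a=np.array(a);y=R.from_rotvec(o['orientation']).as_matrix()[:,1]
print('t %.2f yaw %.2f pos'%(o['t'],np.degrees(np.arctan2(y[1],y[0]))),o['eef_pos'].round(4),'w %.4f'%o['grip_width'],'tz',a[:,2].round(3),'mean %.3f'%a[:,2].mean(),'F',a[:,3:].mean(0).round(1),'j6 %.3f'%o['joint_positions'][5])
E
python3 tq.py 5
python3 -m jog '[[0,[0,0,0],[0,0,0]],[0,[0,0,0],[0,0,0]],[0,[0,0,0],[0,0,0]],[0,[0,0,0],[0,0,0]],[0,[0,0,0],[0,0,0]],[0,[0,0,0],[0,0,0]]]' 45 >/dev/null; python3 tq.py 5
python3 -m jog '[[0,[0,0,0],[3,0,0]],[0,[0,0,0],[6,0,0]],[0,[0,0,0],[9,0,0]]]'>/dev/null; python3 tq.py 4
```

```text
t 15.95 yaw 99.87 pos [0.5719 0.1332 0.1464] w 0.0521 tz [ 0.049 -0.032 -0.016  0.007 -0.057] mean -0.010 F [ 0.1  0.4 -0.2] j6 -1.649
t 16.75 yaw 99.88 pos [0.5719 0.1332 0.1463] w 0.0390 tz [0.171 0.169 0.205 0.164 0.149] mean 0.171 F [-0.   0.8  0.4] j6 -1.649
t 17.20 yaw 90.90 pos [0.5719 0.1331 0.1463] w 0.0389 tz [ 0.218  0.143 -0.109 -0.236] mean 0.004 F [0.1 0.8 0.2] j6 -1.492
```

```bash
J='python3 -m jog'
python3 -m jog '[[0,[0,0,0],[4,0,0]],[0,[0,0,0],[8,0,0]]]'>/dev/null; python3 tq.py 1
python3 -m jog '[[0,[0,0,0],[4,0,0]],[0,[0,0,0],[8,0,0]]]'>/dev/null; python3 tq.py 1
python3 -m jog '[[0,[0,0,0],[3,0,0]]]'>/dev/null; python3 tq.py 1
python3 -m jog '[[0,[0,0,0],[3,0,0]]]'>/dev/null; python3 tq.py 1
python3 -m jog '[[0,[0,0,0],[3,0,0]]]'>/dev/null; python3 tq.py 1
python3 -m jog '[[0,[0,0,0],[3,0,0]]]'>/dev/null; python3 tq.py 1
python3 -m jog '[[0,[0,0,0],[3,0,0]]]'>/dev/null; python3 tq.py 1
python3 -m jog '[[0,[0,0,0],[3,0,0]]]'>/dev/null; python3 tq.py 1
python3 -m jog '[[0,[0,0,0],[3,0,0]]]'>/dev/null; python3 tq.py 1
```

```text
t 17.40 yaw 82.81 pos [0.5719 0.133  0.1463] w 0.0388 tz [0.19] mean 0.190 F [0.2 0.2 0.8] j6 -1.351
t 17.60 yaw 74.81 pos [0.5719 0.133  0.1463] w 0.0390 tz [0.264] mean 0.264 F [-0.1 -0.4 -0. ] j6 -1.211
t 17.70 yaw 71.82 pos [0.5719 0.1329 0.1463] w 0.0389 tz [0.202] mean 0.202 F [-0.1 -0.8 -0.6] j6 -1.159
t 17.80 yaw 68.85 pos [0.5719 0.1329 0.1464] w 0.0393 tz [0.173] mean 0.173 F [-0.9  0.1  0.5] j6 -1.107
t 17.90 yaw 65.85 pos [0.5719 0.1328 0.1464] w 0.0389 tz [0.197] mean 0.197 F [-0.5 -0.5  0.3] j6 -1.055
t 18.00 yaw 62.85 pos [0.5718 0.1328 0.1463] w 0.0389 tz [0.174] mean 0.174 F [-0.2 -0.6  1.5] j6 -1.002
t 18.10 yaw 59.85 pos [0.5718 0.1328 0.1463] w 0.0390 tz [0.139] mean 0.139 F [-1.3 -1.3  0.1] j6 -0.950
t 18.20 yaw 56.85 pos [0.5718 0.1328 0.1463] w 0.0392 tz [0.202] mean 0.202 F [-2.2 -1.2  0.3] j6 -0.898
t 18.30 yaw 53.85 pos [0.5718 0.1327 0.1464] w 0.0392 tz [0.202] mean 0.202 F [-0.3 -1.2  1.2] j6 -0.845
```

Drag is about 0.19 N m and steady, with no touch after 46°. I'll continue.

```bash
python3 -m jog '[[0,[0,0,0],[3,0,0]]]'>/dev/null; python3 tq.py 1
python3 -m jog '[[0,[0,0,0],[3,0,0]]]'>/dev/null; python3 tq.py 1
python3 -m jog '[[0,[0,0,0],[3,0,0]]]'>/dev/null; python3 tq.py 1
python3 -m jog '[[0,[0,0,0],[3,0,0]]]'>/dev/null; python3 tq.py 1
python3 -m jog '[[0,[0,0,0],[3,0,0]]]'>/dev/null; python3 tq.py 1
python3 -m jog '[[0,[0,0,0],[3,0,0]]]'>/dev/null; python3 tq.py 1
python3 -m jog '[[0,[0,0,0],[3,0,0]]]'>/dev/null; python3 tq.py 1
python3 -m jog '[[0,[0,0,0],[3,0,0]]]'>/dev/null; python3 tq.py 1
```

```text
t 18.40 yaw 50.85 pos [0.5718 0.1327 0.1463] w 0.0392 tz [0.181] mean 0.181 F [-0.  -2.3  0.2] j6 -0.793
t 18.50 yaw 47.85 pos [0.5718 0.1327 0.1464] w 0.0390 tz [0.151] mean 0.151 F [-0.4 -0.8  0.8] j6 -0.741
t 18.60 yaw 44.85 pos [0.5717 0.1327 0.1463] w 0.0388 tz [0.231] mean 0.231 F [-1.6 -1.3  1.7] j6 -0.688
t 18.70 yaw 41.85 pos [0.5717 0.1326 0.1463] w 0.0387 tz [0.23] mean 0.230 F [-1.4 -1.2  0.8] j6 -0.636
t 18.80 yaw 38.85 pos [0.5717 0.1326 0.1463] w 0.0387 tz [0.253] mean 0.253 F [-2.3 -2.   1.1] j6 -0.584
t 18.90 yaw 35.85 pos [0.5717 0.1326 0.1463] w 0.0390 tz [0.275] mean 0.275 F [-1.2 -1.8  1.2] j6 -0.531
t 19.00 yaw 32.86 pos [0.5716 0.1326 0.1463] w 0.0393 tz [0.288] mean 0.288 F [-2.4 -1.8  0.9] j6 -0.479
t 19.10 yaw 29.86 pos [0.5716 0.1326 0.1463] w 0.0387 tz [0.298] mean 0.298 F [-2.  -2.8  1.1] j6 -0.427
```

Touch came at about yaw 50° and the torque is rising as described. About 10° more gives roughly 0.16 N m over drag.

```bash
python3 -m jog '[[0,[0,0,0],[2.5,0,0]]]'>/dev/null; python3 tq.py 1
python3 -m jog '[[0,[0,0,0],[2.5,0,0]]]'>/dev/null; python3 tq.py 1
python3 -m jog '[[0,[0,0,0],[2.5,0,0]]]'>/dev/null; python3 tq.py 1
```

```text
t 19.20 yaw 27.37 pos [0.5716 0.1325 0.1463] w 0.0388 tz [0.264] mean 0.264 F [-2.1 -2.5  1.3] j6 -0.383
t 19.30 yaw 24.88 pos [0.5715 0.1325 0.1463] w 0.0387 tz [0.349] mean 0.349 F [-2.6 -1.9  1. ] j6 -0.340
t 19.40 yaw 22.38 pos [0.5715 0.1325 0.1463] w 0.0389 tz [0.304] mean 0.304 F [-1.4 -2.5  2.1] j6 -0.296
```

Run:
```python
import numpy as np
from scipy.optimize import curve_fit
y=[82.81,74.81,71.82,68.85,65.85,62.85,59.85,56.85,53.85,50.85,47.85,44.85,41.85,38.85,35.85,32.86,29.86,27.37,24.88,22.38]
t=[.19,.264,.202,.173,.197,.174,.139,.202,.202,.181,.151,.231,.23,.253,.275,.288,.298,.264,.349,.304]
f=lambda y,b,k:b+.3*np.radians(np.maximum(0,k-y))
p,c=curve_fit(f,y,t,[.19,50]);print(p,np.sqrt(np.diag(c)),f(22.38,*p)-p[0])
g=lambda y,b,k,s:b+s*np.radians(np.maximum(0,k-y))
p,c=curve_fit(g,y,t,[.19,50,.3]);print(p,np.sqrt(np.diag(c)),g(22.38,*p)-p[0])
```

```text
[ 0.1924    48.3918885] [0.00924376 2.49669355] 0.1361979296943586
[ 0.1924     48.0055907   0.30868372] [0.00950696 3.80156572 0.06633173] 0.13805908000277273
```

```bash
python3 -m jog '[[0,[0,0,0],[2.2,0,0]]]'>/dev/null; python3 tq.py 1
python3 -m jog '[[0,[0,0,0],[2.2,0,0]]]'>/dev/null; python3 tq.py 1
python3 tq.py 4
python3 -m jog '[[0.3,[0,0,0],[0,0,0]],[0.5,[0,0,0],[0,0,0]],[0.5,[0,0,0],[0,0,0]],[0.5,[0,0,0],[0,0,0]],[0.5,[0,0,0],[0,0,0]],[0.5,[0,0,0],[0,0,0]]]'; python3 tq.py 3
```

```text
t 19.50 yaw 20.19 pos [0.5715 0.1325 0.1463] w 0.0388 tz [0.367] mean 0.367 F [-2.2 -1.8  2.9] j6 -0.258
t 19.60 yaw 18.00 pos [0.5715 0.1325 0.1463] w 0.0389 tz [0.295] mean 0.295 F [-2.9 -2.1  2. ] j6 -0.220
t 19.75 yaw 18.07 pos [0.5715 0.1325 0.1463] w 0.0387 tz [0.295 0.278 0.151 0.086] mean 0.202 F [-3.2 -2.5  2.2] j6 -0.221
t: 20.35
eef_pos: [0.572, 0.1333, 0.1464]
orientation: [0.975, 1.341, -0.975]
ft_force: [0.3, 0.1, 0.4]
grip_width: 0.0434
t 20.45 yaw 17.98 pos [0.572  0.1332 0.1464] w 0.0434 tz [-0.022 -0.013 -0.041] mean -0.025 F [0.  0.1 0.4] j6 -0.219
```

```bash
python3 -m jog '[[0.55,[-0.5,0,0],[0,0,0]],[0.6,[-1.5,0,0],[0,0,0]],[0.6,[-3,0,0],[0,0,0]],[0.6,[-6,0,0],[0,0,0]],[0.6,[-10,0,0],[0,0,0]],[0.6,[-12,0,0],[0,0,0]],[0.6,[-12,0,0],[0,0,0]],[0.6,[-12,0,0],[0,0,0]],[0.6,[-12,0,0],[0,0,0]]]'
python3 - <<'E'
from h import *
w=grab('wrist','w10');s=grab('scene','s10');d=grab('side','d10')
p=cloud(w)[w['depth']>0];r=np.hypot(p[:,0]-.572,p[:,1]-.133)
for z in(.128,.133,.097):
    m=(abs(p[:,2]-z)<.002)&(r<.022);q=p[m];print(z,len(q),q[:,2].mean(),cv2.minEnclosingCircle((q[:,:2]*1000).astype(np.float32)))
z=lambda a,f:cv2.resize(a,None,fx=f,fy=f,interpolation=3)
cv2.imwrite('pics/v10.png',np.hstack([z(w['color'][150:270,220:340],4)[:,:,:],z(s['color'][150:270,300:370],4)]))
E
```

```text
t: 21.35
eef_pos: [0.5711, 0.133, 0.2651]
orientation: [0.974, 1.343, -0.977]
ft_force: [0.0, 0.2, -0.6]
grip_width: 0.0522
0.128 543 0.1281416668019078 ((572.06005859375, 133.21983337402344), 12.356773376464844)
0.133 253 0.13333521614928348 ((572.3251342773438, 133.14894104003906), 6.587663173675537)
0.097 863 0.09706712825536938 ((571.9244384765625, 133.32379150390625), 20.40999412536621)
```

View pics/v10.png

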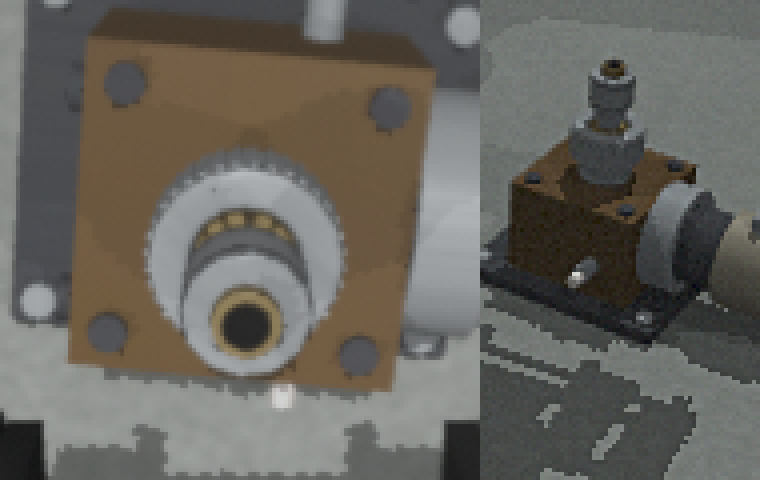

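The probe stands upright in the nut, with its head concentric at (245,325) in the wrist half. Its height is right and nothing is touching it. I'm handing in.

```bash
python3 -c "
from station import ticket;print(ticket.hand_in())"
```

```text
the job is handed in; nothing more can be done
None
```

The probe is home in the collet and clamped, and I handed the job in at about 21.5 s. It was lifted from the middle hole of the stand, lowered into the open collet and pressed onto the well floor with about 8 N. I then turned the nut about 82° clockwise, let go and backed off.

**Seating:** after release the wrist camera put the head top at 128.1 mm, the stub top at 133.3 mm and the nut top at 97.1 mm. The probe's axis is within about 0.4 mm of the nut's, so it is home and upright.

**Clamping:** the nut's drag was about 0.19 N m, and the jaws touched the shank after about 52° of turning. I stopped about 30° (0.53 rad) past touch. That works out at about 0.16 N m over drag, inside the 0.12–0.2 band.

**Less certain:**
- **Torque noise:** single torque readings scattered by about 0.03 N m. The last two while turning were 0.37 and 0.30 N m, so the clamping torque comes from a fit to all of them plus the angle past touch.
- **Nut turning:** I did not check by picture that the nut never slipped in the fingers. The torque rose at the rate the task gave, which suggests it did not.
- **Camera bias:** the scene and side cameras were up to 2 mm off from the wrist camera. I aligned the shank by comparing it with the nut in each view.

I did not go near the plugs, scraper, bottle or yellow look-alikes except while picking up the probe, but I took no closing picture of them.

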